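Turn the tube rotator by its spokes until the sample tube stands straight up

ROBOT

A 6-joint arm with a two-finger parallel gripper is mounted at the origin on a cart in front of the work surface, level with it; the furniture and walls round the work are solid. World frame = base frame: x ahead of the robot, y to its left, z up, the work surface at z = 0. Lengths are in m, angles in rad, forces in N, time in s.
With the tool pointing down it reaches from about 0.35 to 0.925 m from the base axis. Payload 6.4 kg.
Tool frame: the origin (TCP) lies midway between the tips of the shut fingers; the grasp point (between the pads) lies 19 mm behind it; z points along the fingers, y is the line along which they close (so a half turn about z gives the same grasp; the last joint's range is limited). The gripper opens to 85 mm and grips with 20 to 120 N. Pads are 22 mm wide; open, the fingers measure 114 mm over their backs; the gripper's body (76 mm by 85 mm) begins 54 mm behind the grasp point. The pads swing forward as they close: fully open they stand 13 mm farther back than shut.
Start: joints at [-0.174, 0.245, 1.558, -0, 1.339, -0.174], TCP at [0.65, 0, 0.231] pointing down, gripper open.
Joint ranges: [-3.13, 3.13], [-1.02, 2.26], [0.13, 2.54], [-0.95, 4.09], [0.21, 2.88], [-2.74, 2.74]. Speed limits (rad/s): [2.57, 2.57, 3.14, 3.14, 3.14, 3.14].

INTERFACE

Orientations are given as a rotation vector (axis times angle).
In Python, from station import get_state, snapshot, hand_in gives the robot as it stands.
- The arm moves only by the shell command python3 -m creep 'ROWS' [OPENING] [FORCE]. ROWS is JSON, a list of rows, each a list of 2 entries, a list of its own where there are three numbers: the shift along the tool's x, y, z scaled (see below), then the turn, a rotation vector about the tool's x, y, z scaled (see below). A call has 1 to 12 rows; each row shifts and turns the commanded pose from where the row before left it, along the tool's axes as they then stand; what a row does not reach is not made up. The controller multiplies each number of a shift by 100 mm and each number of a turn by pi rad. A row lasts 1/8 s, in which the tool goes at most 62.5 mm and 10.7 degrees, less where a joint would pass 70% of its speed; a pose out of reach is approached as far as the arm can. A call with a number of a shift or a turn outside -1 to 1 is refused whole. A call with a gripper value outside its range is refused whole. OPENING is the opening, from -1 (shut) to 1 (fully open), set as the call begins (- or left out, the last holds). The fingers move at their own pace and stop on an object; FORCE is the grip in N (left out, the last holds). Time passes only in rows, so rows that do not move let the fingers close. It gives the time, the measured TCP pose, the force, the opening and the grip force at its end, in the units of the state.
- get_state(): the state, without advancing time (a new reading comes with each control period).
- snapshot(name): name is "scene" or "side" or "wrist"; returns a dict with "color" (420x560x3 uint8, blue, green, red), "fx", "fy", "cx", "cy" (pixels), "distortion" ([k1, k2, p1, p2, k3] as OpenCV has them; the pictures are not rectified), "rvec" (rotation vector, rad) and "tvec" (3), from world to camera coordinates, as OpenCV has them. Camera axes: x right, y down, z forward; pixel columns grow to the right and rows downward; lengths in m; the calibration is good to about 2 mm. A picture is of the moment at which its call begins. There is no depth.
- hand_in(): hands the job in; it is judged then, once.
The state is a dict: "time_s": time; "joint_pos": joint angles; "qvel": joint speeds; "joint_efforts": joint torques, N m; "ee_pos": TCP position; "ee_rot": TCP orientation; "contact_force": force on the tool from outside, world axes, zero at the start; "wrist_torque": the same for the moment, N m; "gripper_width": finger opening in m; "finger_force": force on a finger pad.
Only numpy, scipy, OpenCV 4.12 (cv2) and the standard library are available. Lean on these libraries where they do the work, as an engineer would, in place of code of your own. Each camera call takes 0.05 s, during which the arm holds its last target. There are 200 camera calls.

TASK

Push the bare spokes of the tube rotator's wheel round with the fingertips, one spoke after another and gently, until the spoke that carries the purple-capped sample tube points straight up with its cap on top. Do not touch the sample tube itself, do not shift or lift the rotator, and leave the vials beside it standing where they are; then take the hand away.

Things in the scene. Friction and masses are not known exactly. Their poses are not given: they have to be found in the camera images.
- hub (a point): Centre of the rotator's upright wheel, on its level axle, 155 mm above the bench. Turns with the wheel: x lies along the axle, from the wheel to the motor housing behind it (away from the robot, yaw within 0.4 rad); z points along the tube spoke, so straight up when done. The hub is aluminium, 44 mm across, 26 mm thick; no rim; six spokes every 60 degrees, all in the plane through this point square to the axle.
- spoke_end (a point): Ball end of the bare spoke opposite the tube spoke: centre of its black 16 mm rubber ball, 104 mm from the axle. Five of the six spokes are bare like this one: steel rods 10 mm thick reaching 112 mm from the axle. The sixth is the tube spoke. A ball leaning towards the finger by more than about 40 degrees from upright can jam by friction against a level push.
- wheel (a joint): Angle of the wheel, rad: 0 or 2 pi when the tube spoke points straight up; grows as the wheel turns clockwise as seen from the robot (top to the right). Starts between 2.1 and 4.18 (tube downwards). Turns freely both ways for more than a whole turn, stays where it is left (friction 0.12 N m, about 1.5 N at a spoke) and does not coast.
- tube_top (a point): Outer end of the sample tube's purple cap, 112 mm from the axle. The tube (16 mm diameter, 75 mm long) points radially outwards, fixed in a grey round socket (23 mm diameter, 34 to 61 mm from the axle) on the sixth spoke. z points outwards along the tube.
- rotator: The rotator: a loose white bench device, about 2.8 kg with its wheel. Origin on the bench straight below the wheel's centre, x from wheel to motor housing, z up. Base plate 200 x 160 mm, 17 mm high, from 60 mm in front of the origin to 140 mm behind it; white housing 90 mm wide, 45 to 130 mm behind the wheel's plane, 181 mm high. The wheel's upper half is free from above.
- wheel_tube: The sample tube fixed on the wheel (not to be touched); origin at its round lower end, 37 mm from the axle, z axis along the tube towards the cap.
- vial_a: A loose white screw-cap vial, 25 mm diameter, 61 mm tall, standing on the bench beside the rotator, on its left as seen from the robot; a bystander. Origin at the centre of its underside, z up.
- vial_b: A loose white screw-cap vial, 25 mm diameter, 61 mm tall, standing on the bench beside the rotator, on its right as seen from the robot; a bystander. Origin at the centre of its underside, z up.
- vial_c: A loose white screw-cap vial, 25 mm diameter, 61 mm tall, standing on the bench beside the rotator, on its left and nearer the robot as seen from the robot; a bystander. Origin at the centre of its underside, z up.

How it is judged:
At the end, for the whole second after the job is handed in: The tube spoke points straight up, cap on top, within 0.12 rad (7 degrees), and the wheel is at rest; the rotator stands flat within 20 mm of where it stood and the vials stand upright within 20 mm of where they stood (angle between tube_top's own z axis and vertical below 0.12 rad and velocity of joint wheel between -0.05 and 0.05 rad/s and distance of each of rotator, vial_a, vial_b, vial_c from where it was at the start of the episode below 0.02 m and angle between rotator's own z axis and vertical below 0.05 rad and angle between each of vial_a, vial_b, vial_c's own z axis and vertical below 0.1 rad); the robot touches nothing.
It fails at once if the sample tube is touched (contact force between wheel_tube and anything else above 0.3 N).
It fails at once if the rotator or its wheel is pushed harder than 20 N (contact force between rotator and the arm above 20 N).
It fails at once if the rotator or its wheel is pushed harder than 20 N by the fingers (contact force between rotator and the fingers above 20 N).
It fails at once if the rotator is shifted more than 20 mm, tipped or lifted (distance of rotator from where it was at the start of the episode above 0.02 m or angle between rotator's own z axis and vertical above 0.1 rad or height (world z) of rotator above 0.008 m).
It fails at once if a vial is moved more than 20 mm, lifted or knocked over (distance of any of vial_a, vial_b, vial_c from where it was at the start of the episode above 0.02 m or angle between any of vial_a, vial_b, vial_c's own z axis and vertical above 0.3 rad).
It also fails if it takes over 51 s, if anything falls off the work surface, if the arm or the gripper's body presses on something with over 40 N, if the wrist force passes 120 N, or if a joint passes its speed limit or range.

## Working session

There is one attempt and no reset: what is moved stays moved. The work goes in short steps, Python scripts to look and compute and a shell command to move; the robot and the scene stay as the last step left them, time stands still between calls to the robot, and variables do not carry over. Pictures are saved under pics/ and viewed, at most 10 in all, crops included, and the job is handed in when it is done.

```bash
mkdir -p pics; ls
python3 - <<'E'
from station import *
import cv2,numpy as np
s=get_state();print(s)
a=snapshot("scene");b=snapshot("side")
cv2.imwrite("pics/scene0.png",a["color"]);cv2.imwrite("pics/side0.png",b["color"])
for c in(a,b):
    R=cv2.Rodrigues(np.array(c["rvec"]))[0];print(-R.T@np.array(c["tvec"]).ravel(),R[2],c["fx"])
E
```

```text
pics
{'time_s': 0.0, 'joint_pos': array([-1.74117630e-01,  2.45840548e-01,  1.55903391e+00,  3.89056276e-05,
        1.33868892e+00, -1.74100525e-01]), 'qvel': array([-0.00212618,  0.00015354,  0.00355297,  0.00044654,  0.0002762 ,
        0.00101684]), 'joint_efforts': array([ 6.17919522e-04, -4.29512215e+01, -3.26122355e+01, -1.30276699e-04,
        5.42047856e-03, -1.36905024e-05]), 'ee_pos': array([6.49437154e-01, 1.03227822e-04, 2.30152689e-01]), 'ee_rot': array([-2.22031357e+00, -2.22025564e+00,  1.72705631e-03]), 'contact_force': array([0.5668296 , 0.12582172, 0.59353073]), 'wrist_torque': array([-0.01084884, -0.01989802,  0.03600393]), 'finger_force': 0.0, 'gripper_width': 0.08536470560105257}
[-0.32293451 -0.39481835  0.59246707] [ 0.76524389  0.50125714 -0.40390972] 457.3999397542824
[0.27971108 0.74917233 1.05954797] [ 0.19582289 -0.54709561 -0.81384261] 504.94101454346645
```

View pics/scene0.png

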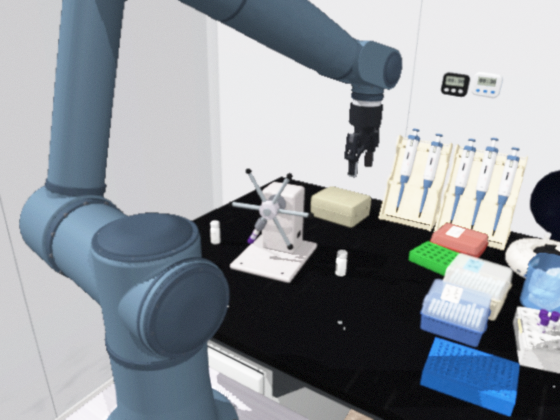

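View pics/side0.png

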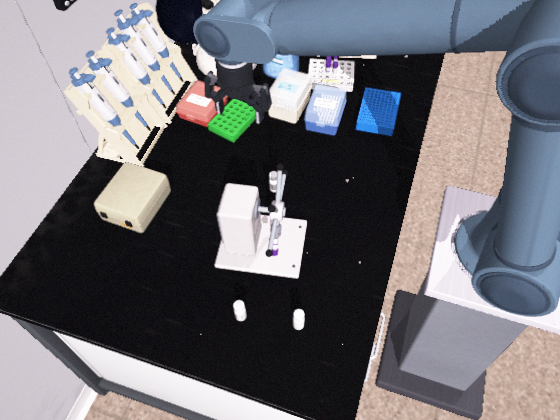

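The scene picture shows the hub near (268,210), ball ends near (249,171), (290,177), (308,214), (290,246) and (234,205), and the purple tube near (250,240). The vials are at (215,232) and (341,263). In the side picture the vials are at (239,311), (298,320) and (273,181). I'll zoom in on both.

Run:
```python
import cv2,numpy as np
a=cv2.imread("pics/scene0.png")[160:270,200:355];b=cv2.imread("pics/side0.png")[155:335,205:315]
A=cv2.resize(a,None,fx=5,fy=5,interpolation=2)[:, :];B=cv2.resize(b,None,fx=3.3,fy=3.3,interpolation=2)
cv2.imwrite("pics/c1.png",A);cv2.imwrite("pics/c2.png",B);print(A.shape,B.shape)
```

```text
(550, 775, 3) (594, 363, 3)
```

View pics/c1.png

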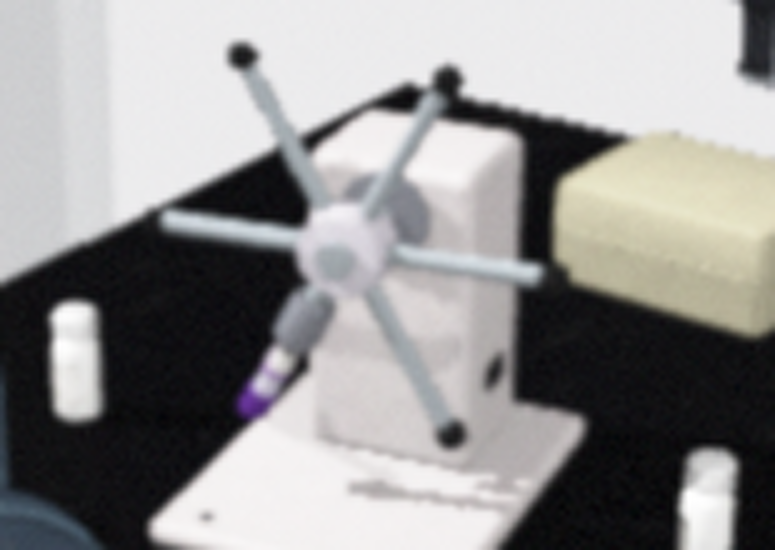

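View pics/c2.png

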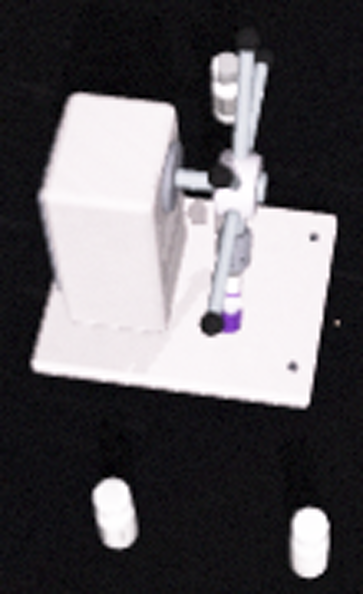

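The crops show the ball centres, the purple cap end and the vial bases clearly. I'll fit hub position, yaw and wheel angle to them.

```bash
cat > h.py <<'E'
import cv2,numpy as np
from scipy.optimize import least_squares
def proj(c,P): return cv2.projectPoints(np.array(P,float).reshape(-1,1,3),np.array(c["rvec"]),np.array(c["tvec"]),K(c),np.array(c["distortion"]))[0].reshape(-1,2)
def K(c): return np.array([[c["fx"],0,c["cx"]],[0,c["fy"],c["cy"]],[0,0,1.]])
def onplane(c,p,z):
    u=cv2.undistortPoints(np.array([[p]],float),K(c),np.array(c["distortion"]))[0,0]
    R=cv2.Rodrigues(np.array(c["rvec"]))[0];o=-R.T@np.array(c["tvec"]).ravel();d=R.T@np.array([*u,1]);return o+d*(z-o[2])/d[2]
def pt(x,y,yaw,th,r=.104): # right-hand direction seen from robot
    rt=np.array([np.sin(yaw),-np.cos(yaw),0]);return np.array([x,y,.155])+r*(np.cos(th)*np.array([0,0,1])+np.sin(th)*rt)
D=np.pi/3
E
python3 - <<'E'
from h import *
from station import *
a=snapshot("scene");b=snapshot("side")
S=[(2,.104,248.2,171),(3,.104,289.6,176),(4,.104,310.6,214.6),(5,.104,290.4,246.8),(0,.112,250,241.6),(0,0,269.2,209.8)]
T=[(1,.104,268.6,253.2),(2,.104,271.7,208.9)]
def f(p):
    return np.concatenate([(proj(c,[pt(*p[:3],p[3]+k*D,r) for k,r,_,_ in L])-np.array([q[2:] for q in L])).ravel() for c,L in((a,S),(b,T))])
r=least_squares(f,[.6,0.2,0,3.66],loss="soft_l1");print(r.x,np.round(f(r.x).reshape(-1,2),1).tolist())
for k in range(6):print(k,pt(*r.x[:3],r.x[3]+k*D).round(3))
print(onplane(a,(215.4,243),0),onplane(b,(241,320),0),onplane(b,(299,329),0),onplane(b,(274.7,190.8),0),onplane(a,(341,275),0))
E
```

```text
[0.50634821 0.16159961 0.18660518 3.61677971] [[-0.6, 0.2], [-0.7, -0.5], [0.0, 0.3], [-0.3, -0.4], [0.0, 0.6], [-0.0, -0.5], [0.3, -1.0], [-0.6, -1.0]]
0 [0.498 0.208 0.063]
1 [0.487 0.264 0.15 ]
2 [0.496 0.217 0.242]
3 [0.515 0.115 0.247]
4 [0.526 0.06  0.16 ]
5 [0.517 0.106 0.068]
[0.52227547 0.34940429 0.        ] [0.52148825 0.36521142 0.        ] [0.39363095 0.34412156 0.        ] [0.56955668 0.00434557 0.        ] [ 0.57084738 -0.00919719  0.        ]
```

The fit agrees to about 1 pixel: hub (0.506, 0.162), yaw 0.187, wheel 3.617, so it needs 153° clockwise. Plan: push spoke 2 to the right, then spoke 1 round to +60°. First I shut the fingers, lift, turn to match the axle and move to the left above spoke 2.

```bash
cat >> h.py <<'E'
H=np.array([.5063,.1616,.155]);YAW=.1866
def rel(): # tcp in wheel frame: right, forward, z
    from station import get_state
    s=get_state();d=s["ee_pos"]-H;c,n=np.cos(YAW),np.sin(YAW)
    R=cv2.Rodrigues(s["ee_rot"])[0]
    print("right %.4f fwd %.4f z %.4f"%(d[0]*n-d[1]*c,d[0]*c+d[1]*n,s["ee_pos"][2]),"yaw",np.arctan2(R[1,1],R[0,1]).round(3),"F",s["contact_force"].round(2),"t",s["time_s"],"w",s["gripper_width"])
E
python3 -m creep '[[[0,0,-0.4],[0,0,-0.03]],[[0,0,-0.4],[0,0,-0.0295]],[[0.35,-0.14,0],[0,0,0]],[[0.35,-0.14,0],[0,0,0]],[[0.35,-0.14,0],[0,0,0]],[[0.35,-0.14,0],[0,0,0]],[[0.35,-0.14,0],[0,0,0]],[[0.35,-0.14,0],[0,0,0]],[[0.35,-0.14,0],[0,0,0]],[[0.35,-0.14,0],[0,0,0]],[[0,0,0],[0,0,0]],[[0,0,0],[0,0,0]]]' -1 20; python3 -c "from h import *;rel()"
```

```text
time_s: 1.7
ee_pos: [0.4881, 0.254, 0.3112]
ee_rot: [2.004, 2.419, -0.0]
contact_force: [-0.0, -1.4, 0.7]
gripper_width: -0.0001
finger_force: 0.0
right -0.0942 fwd -0.0008 z 0.3112 yaw 0.187 F [-0.02 -1.39  0.69] t 1.7 w -9.195393263618049e-05
```

```bash
python3 -m creep '[[[0,0,0.2],[0,0,0]],[[0,0,0.2],[0,0,0]],[[0,0,0.2],[0,0,0]],[[0,0,0.15],[0,0,0]],[[0,0,0.11],[0,0,0]],[[0,0,0],[0,0,0]],[[-0.06,0,0],[0,0,0]],[[-0.06,0,0],[0,0,0]],[[-0.04,0,0],[0,0,0]],[[-0.04,0,0],[0,0,0]],[[-0.04,0,0],[0,0,0]],[[-0.04,0,0],[0,0,0]]]'; python3 -c "
from h import *;rel()
from station import snapshot
cv2.imwrite('pics/s1.png',cv2.resize(snapshot('scene')['color'][120:270,190:390],None,fx=4,fy=4))"
```

```text
time_s: 3.2
ee_pos: [0.4934, 0.2269, 0.2258]
ee_rot: [2.004, 2.419, 0.002]
contact_force: [0.1, 2.7, 2.1]
gripper_width: 0.0002
finger_force: 1.3
right -0.0666 fwd -0.0005 z 0.2258 yaw 0.187 F [0.11 2.73 2.13] t 3.2 w 0.00019745852605467955
```

View pics/s1.png

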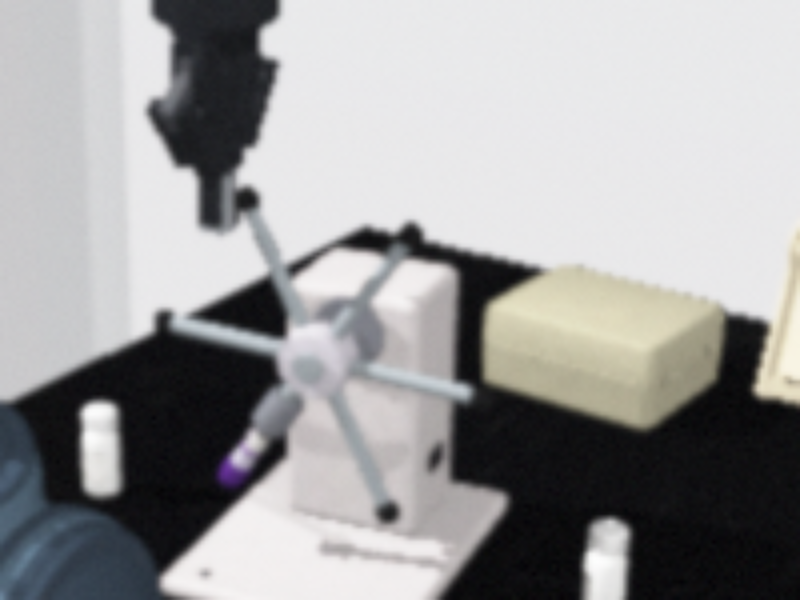

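The crop shows the fingertip at about (225,205) against the left of spoke 2's ball at (247,198). The wheel has started to turn and the force is low, so I continue.

```bash
python3 -m creep '[[[-0.05,0,0],[0,0,0]],[[-0.07,0,0],[0,0,0]],[[-0.07,0,0],[0,0,0]],[[-0.07,0,0],[0,0,0]],[[-0.07,0,0],[0,0,0]],[[-0.07,0,0],[0,0,0]],[[-0.07,0,0],[0,0,0]],[[-0.07,0,0],[0,0,0]],[[-0.07,0,0],[0,0,0]],[[-0.07,0,0],[0,0,0]],[[-0.07,0,0],[0,0,0]],[[-0.06,0,0],[0,0,0]]]'; python3 -c "
from h import *;rel()"
```

```text
time_s: 4.75
ee_pos: [0.5082, 0.1468, 0.2251]
ee_rot: [-2.004, -2.419, 0.0]
contact_force: [-0.8, 2.0, -1.5]
gripper_width: -0.0
finger_force: 0.8
right 0.0149 fwd -0.0009 z 0.2251 yaw 0.187 F [-0.79  2.05 -1.48] t 4.75 w -4.054243613776035e-05
```

```bash
python3 -m creep '[[[-0.06,0,0],[0,0,0]],[[-0.06,0,0],[0,0,0]],[[0.06,0,-0.06],[0,0,0]],[[0,0,-0.3],[0,0,0]],[[0,0,-0.3],[0,0,0]],[[0,0,-0.2],[0,0,0]],[[0.3,0,0],[0,0,0]],[[0.3,0,0],[0,0,0]],[[0.3,0,0],[0,0,0]],[[0.16,0,0],[0,0,0]],[[0,0,0],[0,0,0]],[[0,0,0],[0,0,0]]]'; python3 -c "
from h import *;rel()
from station import snapshot
cv2.imwrite('pics/s2.png',cv2.resize(snapshot('scene')['color'][120:270,190:390],None,fx=4,fy=4))"
```

```text
time_s: 6.25
ee_pos: [0.4898, 0.2448, 0.3112]
ee_rot: [2.005, 2.418, -0.001]
contact_force: [0.4, 0.6, 0.7]
gripper_width: -0.0001
finger_force: 0.0
right -0.0848 fwd -0.0008 z 0.3112 yaw 0.186 F [0.44 0.62 0.67] t 6.25 w -8.31696578485723e-05
```

View pics/s2.png

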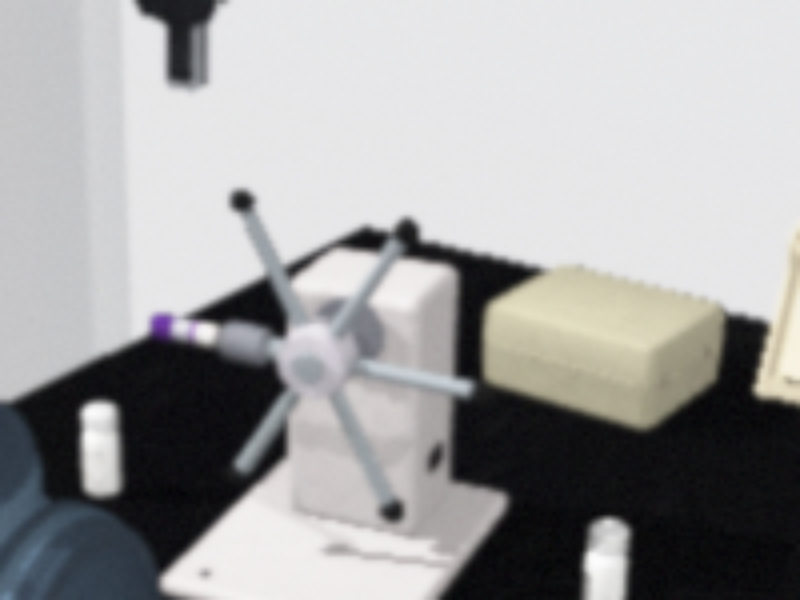

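The tube (purple cap at (160,325)) now points level left and spoke 1's ball is at (241,200), about −30°. I descend and push spoke 1.

```bash
python3 -m creep '[[[0,0,0.25],[0,0,0]],[[0,0,0.25],[0,0,0]],[[0,0,0.2],[0,0,0]],[[0,0,0.16],[0,0,0]],[[0,0,0],[0,0,0]],[[-0.04,0,0],[0,0,0]],[[-0.04,0,0],[0,0,0]],[[-0.04,0,0],[0,0,0]],[[-0.04,0,0],[0,0,0]],[[-0.05,0,0],[0,0,0]],[[-0.06,0,0],[0,0,0]],[[-0.07,0,0],[0,0,0]]]'; python3 -c "
from h import *;rel()"
python3 -m creep '[[[-0.07,0,0],[0,0,0]],[[-0.07,0,0],[0,0,0]],[[-0.07,0,0],[0,0,0]],[[-0.07,0,0],[0,0,0]],[[-0.07,0,0],[0,0,0]],[[-0.07,0,0],[0,0,0]],[[-0.07,0,0],[0,0,0]],[[-0.07,0,0],[0,0,0]],[[-0.07,0,0],[0,0,0]],[[-0.06,0,0],[0,0,0]],[[0,0,0],[0,0,0]]]'; python3 -c "
from h import *;rel()"
```

```text
time_s: 7.8
ee_pos: [0.4961, 0.2117, 0.2254]
ee_rot: [2.004, 2.419, 0.0]
contact_force: [0.2, 2.0, 1.3]
gripper_width: -0.0001
finger_force: 1.0
right -0.0512 fwd -0.0008 z 0.2254 yaw 0.187 F [0.19 2.   1.31] t 7.8 w -0.00012718474231209113
time_s: 9.18
ee_pos: [0.509, 0.1436, 0.2254]
ee_rot: [2.005, 2.418, -0.0]
contact_force: [0.7, 0.2, 0.1]
gripper_width: 0.0002
finger_force: 0.0
right 0.0182 fwd -0.0007 z 0.2254 yaw 0.186 F [0.68 0.17 0.11] t 9.175 w 0.00023480651333307738
```

```bash
python3 -m creep '[[[-0.048,0,0.012],[0,0,0]],[[-0.048,0,0.012],[0,0,0]],[[-0.048,0,0.013],[0,0,0]],[[-0.048,0,0.013],[0,0,0]],[[-0.046,0,0.026],[0,0,0]],[[-0.046,0,0.026],[0,0,0]],[[-0.046,0,0.027],[0,0,0]],[[-0.046,0,0.027],[0,0,0]],[[0,0,0],[0,0,0]],[[0,0,0],[0,0,0]]]'; python3 -c "
from h import *;rel()
from station import snapshot
cv2.imwrite('pics/s3.png',cv2.resize(snapshot('scene')['color'][120:270,190:390],None,fx=4,fy=4))"
```

```text
time_s: 10.42
ee_pos: [0.5158, 0.107, 0.2097]
ee_rot: [2.004, 2.419, -0.001]
contact_force: [-0.4, -0.2, -0.2]
gripper_width: -0.0001
finger_force: 0.0
right 0.0554 fwd -0.0008 z 0.2097 yaw 0.187 F [-0.35 -0.18 -0.18] t 10.425 w -0.00011427825130804247
```

View pics/s3.png

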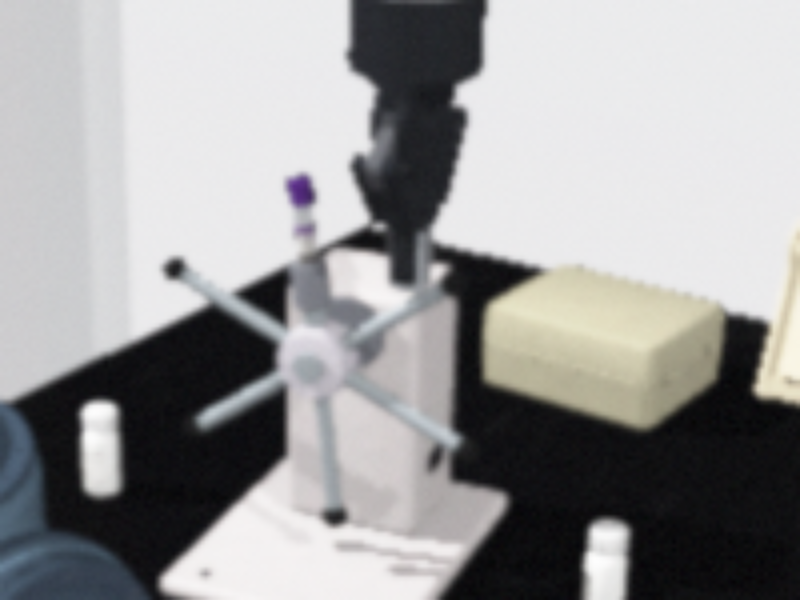

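The tube is almost upright, cap end at (299,176), with balls at (174,268), (333,516) and (468,450). I'll fit the angle from these.

```bash
cat > m.py <<'E'
from h import *
from station import snapshot
def fit(L):
    a=snapshot("scene");q=np.array([[x/4+190,y/4+120] for _,_,x,y in L])
    f=lambda p:(proj(a,[pt(p[1],p[2],YAW,p[0]+k*D,r) for k,r,_,_ in L])-q).ravel()
    r=least_squares(f,[6.2,H[0],H[1]]);print(r.x,"deg to go",np.degrees(2*np.pi-r.x[0]),f(r.x).round(1))
E
python3 -c "
from m import *
fit([(0,.112,299,176),(5,.104,174,268),(3,.104,333,516),(2,.104,468,450)])"
```

```text
[6.16803941 0.50573033 0.16021265] deg to go 6.5973737939723645 [ 0.2  0.2 -0.   0.2  0.2 -0.3 -0.4  0. ]
```

```bash
python3 -m creep '[[[-0.014,0,0.021],[0,0,0]],[[-0.014,0,0.021],[0,0,0]],[[-0.014,0,0.021],[0,0,0]],[[-0.012,0,0.02],[0,0,0]],[[0,0,0],[0,0,0]],[[0.03,0,-0.05],[0,0,0]],[[0,0,-0.2],[0,0,0]],[[0,0,-0.3],[0,0,0]],[[0,0,-0.4],[0,0,0]],[[-0.3,0,-0.1],[0,0,0]],[[-0.3,0,0],[0,0,0]],[[0,0,0],[0,0,0]]]'; python3 -c "
from h import *;rel()
from station import snapshot
cv2.imwrite('pics/s4.png',cv2.resize(snapshot('scene')['color'][120:270,190:390],None,fx=4,fy=4))"
```

```text
time_s: 12.02
ee_pos: [0.5274, 0.045, 0.3065]
ee_rot: [-2.007, -2.417, -0.0]
contact_force: [0.6, -1.1, 0.1]
gripper_width: -0.0
finger_force: 0.0
right 0.1185 fwd -0.0009 z 0.3065 yaw 0.185 F [ 0.6  -1.06  0.12] t 12.025 w -8.381270154575776e-06
```

View pics/s4.png

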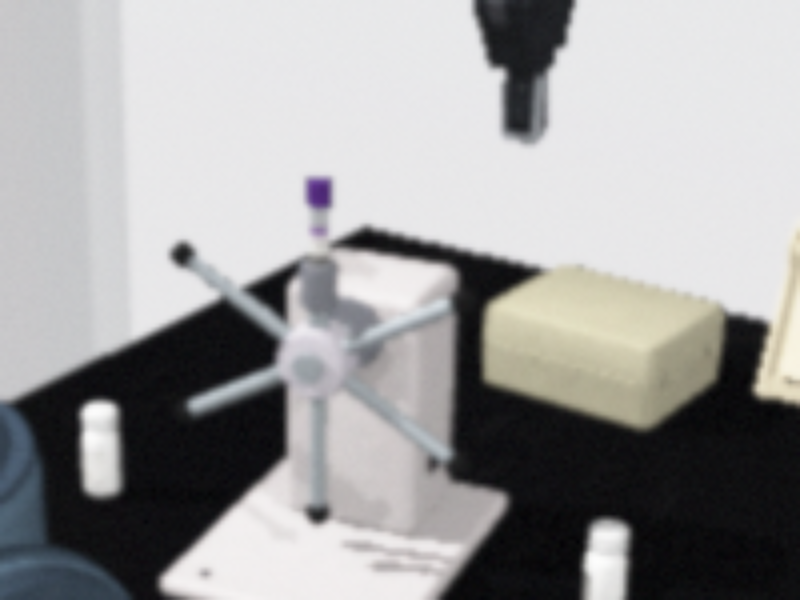

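The tube points straight up, cap end at (319,178), with balls at (181,253), (317,513) and (457,463). The hand is clear and the vials visible in the picture stand where they were. I'll check the angle.

```bash
python3 -c "
from m import *
fit([(0,.112,319,178),(5,.104,181,253),(3,.104,317,513),(2,.104,457,463)])"
```

```text
[6.27766522 0.50618525 0.16069097] deg to go 0.31627773936481135 [-0.  -0.  -0.   0.2 -0.1 -0.3  0.1  0.1]
```

```bash
python3 -c "
from station import *
print(hand_in())"
```

```text
the job is handed in; nothing more can be done
None
```

The job is handed in: by my last camera fit the tube spoke points up with its cap on top, about 0.3° from vertical, the rotator had not visibly moved, and the hand is clear. The two vials in that view stand where they were; vial_c was out of view, and no verdict came back.

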